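# Set the room-light slider to its pointer clip

### The arm

A 6-joint arm with a two-finger parallel gripper is mounted at the origin on the work surface. World frame = base frame: x ahead of the robot, y to its left, z up, the work surface at z = 0. Lengths are in m, angles in rad, forces in N, time in s.
With the tool pointing down it reaches from about 0.35 to 0.85 m from the base axis. Payload 8.1 kg.
Tool frame: the origin (TCP) lies midway between the tips of the shut fingers; the grasp point (between the pads) lies 19 mm behind it; y points along the fingers, x is the direction in which the jaws open and shut, and the axes are right-handed (so a half turn about y gives the same grasp; the last joint's range is limited). The gripper opens to 85 mm and grips with 20 to 120 N. Pads are 22 mm wide; open, the fingers measure 114 mm over their backs; the gripper's body (76 mm by 85 mm) begins 54 mm behind the grasp point. The pads swing forward as they close: fully open they stand 13 mm farther back than shut.
Start: joints at [-1.249, 0.13, 1.488, -0, 1.523, -0.085], TCP at [0.237, -0.551, 0.231] pointing down, gripper open.
Joint ranges: [-2.96, 2.96], [-0.89, 2.26], [0.02, 2.5], [-1.34, 4.48], [0, 2.73], [-2.66, 2.66]. Speed limits (rad/s): [2.39, 2.39, 2.79, 3.14, 3.14, 3.14].

### API

Orientations are given as a 3x3 rotation matrix whose columns are the frame's x, y, z axes.
In Python, from workcell import arm gives the robot as it stands. Calls block until the motion is done:
- arm.goto(position, orientation): joint-space move of the TCP to a pose.
- arm.move_straight(position, ori=None, rate=0.15, until_force=None): straight line of the TCP; ori=None keeps the orientation; rate is the mean speed in m/s. With until_force (N) it stops when the force on the tool has changed by that much, and returns True; else False.
- arm.movej(angles): joint-space move.
- arm.ungrasp() and arm.close_gripper(newtons=None): open the fingers fully, or close them until they stop; newtons is the grip in N (None keeps the last).
- arm.sleep(seconds).
- arm.ik(position, orientation): joint angles nearest the present ones, or None.
- arm.state(): the state.
- arm.grab_frame(name): name is "scene" or "top"; returns a dict with "pixels" (480x640x3 uint8, red, green, blue), "vertical_fov" (degrees; the focal length in pixels is half the picture's height over the tangent of half this angle, whatever the lens; pixels are square), "cx", "cy" (the principal point, pixels), "pose" (4x4, takes a point from camera to world coordinates). Camera axes: x right, y up, looking along -z (the intrinsics and any distortion apply to the point x, -y, -z); pixel columns grow to the right and rows downward; lengths in m; the calibration is good to about 2 mm. A picture is of the moment at which its call begins. There is no depth.
A pose or a line that the arm cannot do raises arm.IKError and nothing moves.
- arm.close_job(): hands the job in, once; it reports no verdict.
The state is a dict: "time": time; "joint_pos": joint angles; "joint_vel": joint speeds; "tau": joint torques, N m; "tcp_pos": TCP position; "ee_rot": TCP orientation; "wrist_force": force on the tool from outside, world axes, zero at the start; "ft_torque": the same for the moment, N m; "opening": finger opening in m.
Only numpy, scipy, OpenCV 4.12 (cv2) and the standard library are available. Lean on these libraries where they do the work, as an engineer would, in place of code of your own. Each camera call takes 0.05 s, during which the arm holds its last target.

### The job

The talk is about to begin, so set the room lights: of the three slide controls standing on the desk, take the one with the wide bar-shaped grip and slide that grip along its track until it is level with the metal pointer clip on the edge of the same control, then let go. Leave the grips of the other two slide controls where they are.

Things in the scene. Friction and masses are not known exactly. Their poses are not given: they have to be found in the camera images.
- bar_grip (a point): Centre of the wide black bar grip: 18 mm along the track, 44 across, 36 high, top 67 mm above the desk, white line on top. It sits on a fixed grey housing 190 x 116 x 30 mm high. Site x: along the track, away from the robot (yaw within 0.2 rad); y: left. Travel 110 mm, centred on the housing; starts in the near 30 mm. About 2 N friction; stays where left. The three controls change places.
- clip_tip (a point): Top of the pointed tip of the aluminium clip on the left edge of the bar-grip control: 12 mm wide along the track, 25 mm across it, 4 mm thick on the panel, tip pointing at the track, 36 mm left of its centre line. Axes as bar_grip; level with the grip when both are equal along x. It lies 30 to 100 mm farther from the robot than the grip's start. The other controls carry similar clips.
- square_grip (a point): Centre of the small square black grip (18 x 18 mm, 28 mm high, white line on top, top 59 mm above the desk) of another slide control with the same housing and travel. Leave it where it is. Axes as bar_grip.
- round_grip (a point): Centre of the round black knob grip (30 mm across, 28 mm high, top 59 mm above the desk) of the third slide control with the same housing and travel. Leave it where it is. Axes as bar_grip.
Things that resemble listed ones, but are neither listed nor needed, are in the scene too. What is shaped like the part that bears bar_grip but green or orange is not meant.

How it is judged:
At the end, for the whole second after the job is handed in: The bar grip rests within 12 mm, along its track, of the tip of its pointer clip, and the square and the round grip are each within 10 mm of where they started (x of bar_grip in the frame of clip_tip between -0.012 and 0.012 m and distance of each of square_grip, round_grip from where it was at the start of the episode below 0.01 m); the robot touches nothing.
It fails at once if the square grip is moved by more than 10 mm (distance of square_grip from where it was at the start of the episode above 0.01 m).
It fails at once if the round grip is moved by more than 10 mm (distance of round_grip from where it was at the start of the episode above 0.01 m).
It also fails if it takes over 29 s, if anything falls off the work surface, if the arm or the gripper's body presses on something with over 40 N, if the wrist force passes 120 N, or if a joint passes its speed limit or range.

## Working session

There is one attempt and no reset: what is moved stays moved. The work goes in short steps, each a Python script; the robot and the scene stay as the last script left them, time stands still between calls to the robot, and variables do not carry over. Pictures are saved under pics/ and viewed, and the job is handed in when it is done.

```bash
ls; mkdir -p pics; python3 - <<'E'
from workcell import arm
import cv2,pickle
d={}
for n in ("scene","top"):
    f=arm.grab_frame(n); d[n]=f
    cv2.imwrite(f"pics/{n}0.png",f["pixels"][:,:,::-1])
    print(n,{k:v for k,v in f.items() if k!="pixels"})
pickle.dump(d,open("f0.pkl","wb"))
print(arm.state()["time"])
E
```

```text
pics
scene {'vertical_fov': 54.66657917381502, 'cx': 321.68103536787055, 'cy': 238.19239381897216, 'pose': array([[-0.76339583, -0.42493219,  0.48647655,  0.90152412],
       [ 0.64580771, -0.48739994,  0.58768504,  0.4526932 ],
       [-0.01261765,  0.76280662,  0.64650356,  0.68867064],
       [ 0.        ,  0.        ,  0.        ,  1.        ]])}
top {'vertical_fov': 46.3645050325761, 'cx': 323.75521897568814, 'cy': 246.5378319125237, 'pose': array([[-0.00769673,  0.99499945, -0.09958336,  0.31749642],
       [-0.99995661, -0.00818091, -0.00445457, -0.11729909],
       [-0.00524697,  0.09954476,  0.99501925,  1.1941677 ],
       [ 0.        ,  0.        ,  0.        ,  1.        ]])}
0.1
```

View pics/scene0.png

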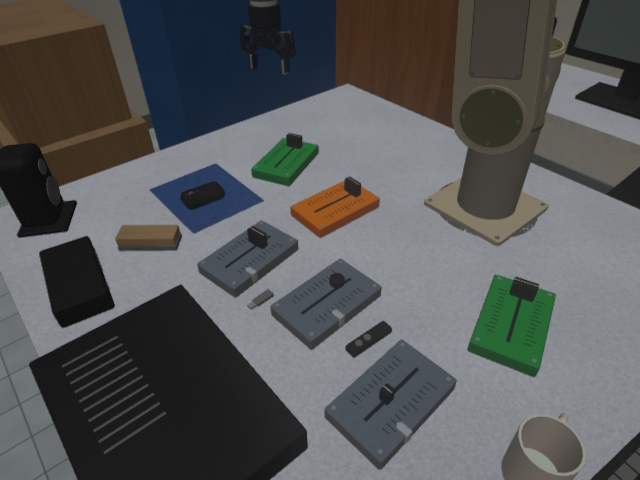

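View pics/top0.png

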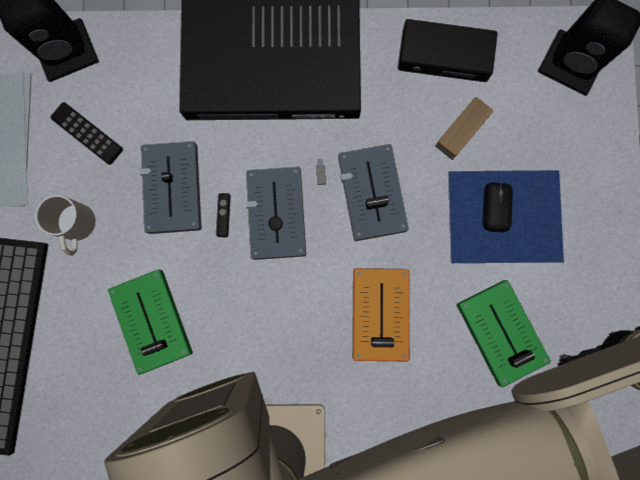

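The candidates in the top view are:
- Grey with bar grip, about (376,202)
- Grey with round knob, (276,224)
- Grey with square grip, (167,177)
- Orange, (382,342), and green, (153,347) and (521,358), which also have bar grips

The grey one at (376,202) fits: it has a wide bar and a grey housing, and its clip is at (347,177). I'll confirm that in enlarged crops.

```bash
python3 - <<'E'
import cv2,pickle,numpy as np
d=pickle.load(open("f0.pkl","rb"))
t=d["top"]["pixels"][135:255,325:425,::-1]; s=d["scene"]["pixels"][210:305,190:310,::-1]
a=cv2.resize(t,(400,480),interpolation=cv2.INTER_CUBIC); b=cv2.resize(s,(400,int(95/120*400)),interpolation=cv2.INTER_CUBIC)
b=cv2.copyMakeBorder(b,0,480-b.shape[0],0,0,cv2.BORDER_CONSTANT)
cv2.imwrite("pics/crop0.png",np.hstack([a,b]))
E
```

```text
(no output)
```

View pics/crop0.png

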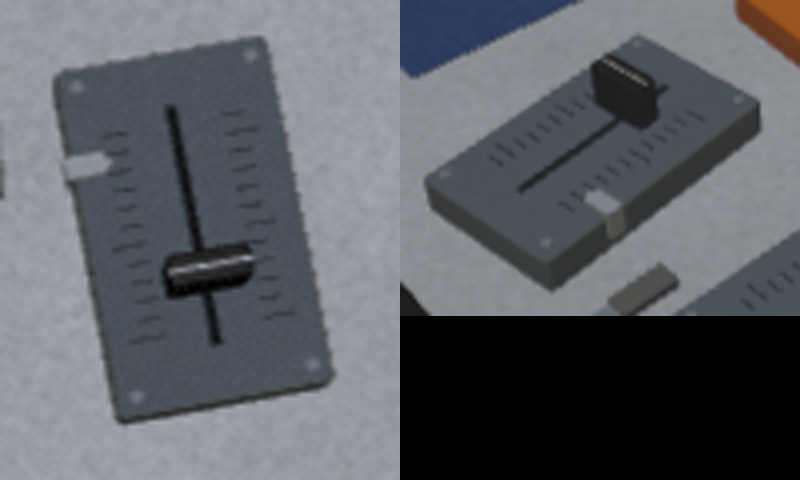

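The crops confirm a grey housing, a wide bar with a white line, and a clip on the left edge. Next I'll measure with masks and two-view triangulation.

```bash
cat > h.py <<'E'
import numpy as np,cv2
def ray(f,u,v):
    fl=240/np.tan(np.radians(f["vertical_fov"]/2)); P=f["pose"]
    d=P[:3,:3]@np.array([(u-f["cx"])/fl,-(v-f["cy"])/fl,-1]); return P[:3,3],d/np.linalg.norm(d)
def plane(f,u,v,z):
    o,d=ray(f,u,v); return o+d*(z-o[2])/d[2]
def tri(fa,a,fb,b):
    A=np.zeros((3,3));B=np.zeros(3)
    for f,p in((fa,a),(fb,b)):
        o,d=ray(f,*p);M=np.eye(3)-np.outer(d,d);A+=M;B+=M@o
    x=np.linalg.solve(A,B)
    g=[np.linalg.norm((np.eye(3)-np.outer(d,d))@(x-o)) for o,d in(ray(fa,*a),ray(fb,*b))]
    return x,sum(g)
E
python3 - <<'E'
import pickle,cv2,numpy as np
from h import *
d=pickle.load(open("f0.pkl","rb"));T,S=d["top"],d["scene"]
def blobs(f,x0,x1,y0,y1,lo,hi=256,amin=2):
    g=cv2.cvtColor(f["pixels"],cv2.COLOR_RGB2GRAY)[y0:y1,x0:x1]
    m=((g>=lo)&(g<hi)).astype(np.uint8)
    n,l,s,c=cv2.connectedComponentsWithStats(m)
    for i in range(1,n):
        if s[i,4]>=amin:
            ys,xs=np.nonzero(l==i); print((c[i]+[x0,y0]).round(1),"area",s[i,4],"bbox",s[i,:4]+[x0,y0,0,0])
print("top grey in panel",T["pixels"][215,360],S["pixels"][250,230])
print("clip/line top");blobs(T,343,399,150,235,125)
print("scene");blobs(S,215,285,228,292,115)
print("top dark");blobs(T,343,399,150,235,0,50)
print("scene dark");blobs(S,215,285,228,292,0,35)
x,g=tri(T,(377.7,201.5),S,(258.2,231.6));print("line",x,g)
x,g=tri(T,(353,175.3),S,(246.4,268.5));print("tip",x,g)
E
```

```text
top grey in panel [61 67 72] [67 74 80]
clip/line top
[346.2 150.3] area 13 bbox [343 150   9   2]
[396.4 159.6] area 93 bbox [393 150   6  28]
[346.8 175.7] area 42 bbox [343 173  10   6]
[345.7 217.9] area 235 bbox [343 188   9  47]
[386. 199.] area 3 bbox [385 199   3   1]
[375. 201.] area 3 bbox [374 201   3   1]
[380.5 200. ] area 2 bbox [380 200   2   1]
[369.5 202. ] area 2 bbox [369 202   2   1]
[396.5 234. ] area 4 bbox [395 234   4   1]
scene
[225.9 235.3] area 400 bbox [215 228  33  23]
[281.6 229.3] area 23 bbox [277 228   8   5]
[271.  280.8] area 624 bbox [245 261  40  31]
[250.2 270.2] area 40 bbox [246 267  10   7]
[218.3 289. ] area 42 bbox [215 285  10   7]
top dark
[374.7 197. ] area 308 bbox [365 162  23  59]
[392. 233.] area 3 bbox [391 233   3   1]
scene dark
[257.4 239.3] area 194 bbox [248 230  19  18]
line [ 0.52045894 -0.2217892   0.06411468] 0.004120913009788769
tip [ 0.58422617 -0.17461111  0.03001991] 0.0014929550294570896
```

```bash
python3 - <<'E'
import pickle,cv2,numpy as np
from h import *
d=pickle.load(open("f0.pkl","rb"));T,S=d["top"],d["scene"]
g=cv2.cvtColor(T["pixels"],cv2.COLOR_RGB2GRAY)
# slot: dark centroid per row on panel plane
pts=[]
for v in list(range(163,193))+list(range(213,220)):
    us=np.arange(360,385); w=np.clip(62-g[v,360:385].astype(float),0,None)
    w[w<15]=0
    if w.sum()>20: pts.append(plane(T,(w*us).sum()/w.sum(),v,.030)[:2])
pts=np.array(pts); vx=cv2.fitLine(pts.astype(np.float32),cv2.DIST_HUBER,0,1e-4,1e-4).ravel()
ax=vx[:2]*np.sign(vx[0]); print("slot axis",ax,"yaw",np.arctan2(ax[1],ax[0]),"ends",pts[0],pts[-1],"n",len(pts), "len",np.linalg.norm(pts[0]-pts[-1]))
a,b=plane(T,369,202.3,.067),plane(T,387.5,199,.067); print("line",a,b,np.linalg.norm(a-b),"yaw from line",np.arctan2(-(a-b)[0],(a-b)[1]))
bt=plane(T,377.7,200.8,.067);tt=plane(T,352.7,175.3,.034);print(bt,tt)
bs=plane(S,258.2,231.6,.067);ts=plane(S,246.4,268.5,.034);print("scene",bs,ts)
n=np.array([-ax[1],ax[0]])
for q,p in((bt,tt),(bs,ts)):
    r=p[:2]-q[:2];print("along",r@ax,"across",r@n)
print("bar off slot",(bt[:2]-vx[2:])@n,(bs[:2]-vx[2:])@n)
for c in((344.0,156.0),(387.8,148.7),(359,234),(403,226)):
    p=plane(T,*c,.03)[:2];print("screw",p,(p-vx[2:])@ax,(p-vx[2:])@n)
E
```

```text
slot axis [0.9848282  0.17353222] yaw 0.1744152 ends [ 0.61108674 -0.20614619] [ 0.49109383 -0.22736162] n 37 len 0.12185397854873575
line [ 0.52008512 -0.2050888   0.067     ] [ 0.52656939 -0.24286984  0.067     ] 0.03833344300401359 yaw from line 0.16997183053898676
[ 0.52302671 -0.22285031  0.067     ] [ 0.58392642 -0.17424207  0.034     ]
scene [ 0.52089982 -0.21697791  0.067     ] [ 0.58564767 -0.17022479  0.034     ]
along 0.06841084277602895 across 0.03730271071477327
along 0.0718786827236474 across 0.03480795544007955
bar off slot -0.0011727174327171347 0.004979671100886317
screw [ 0.62668582 -0.15652179] 0.07154995934148438 0.04616129003010274
screw [ 0.64167376 -0.24968668] 0.07014339781841707 -0.04819101253724729
screw [ 0.45975687 -0.18600732] -0.09796306199179797 0.0460906543759846
screw [ 0.47585871 -0.27833509] -0.09812736040876661 -0.047630518462058666
```

The measurements agree: yaw is 0.174, the clip tip sits 36–37 mm across as described, and it's about 70 mm along from the grip. Triangulated heights are 64 mm (grip top) and 30 mm (tip), within about 4 mm of the text. Next I grasp along the track.

```bash
python3 - <<'E'
from workcell import arm
import numpy as np,cv2
s=arm.state();print(np.round(s["ee_rot"],2))
a=np.array([.9848,.1735,0]);a/=np.linalg.norm(a);y=np.array([0,0,-1.])
best=None
for sg in(1,-1):
    x=sg*a;R=np.column_stack([x,y,np.cross(x,y)])
    q=arm.ik([.522,-.2215,.16],R)
    print(sg,None if q is None else np.round(q,2))
    if q is not None:
        c=np.abs(np.array(q)-s["joint_pos"]).max()
        if best is None or c<best[0]:best=(c,R)
R=best[1];np.save("R.npy",R)
arm.goto([.522,-.2215,.16],R)
f=arm.move_straight([.522,-.2215,.038],rate=.1,until_force=8)
s=arm.state();print(f,s["tcp_pos"],s["wrist_force"],s["opening"],s["time"])
if not f:
    arm.close_gripper(20)
    s=arm.state();print(s["tcp_pos"],s["wrist_force"],s["opening"],s["time"])
cv2.imwrite("pics/s1.png",arm.grab_frame("scene")["pixels"][:,:,::-1])
E
```

```text
[[ 0.4  -0.    0.92]
 [-0.92  0.    0.4 ]
 [-0.   -1.    0.  ]]
1 [-0.49  0.09  1.67 -0.    1.39 -0.67]
-1 [-0.49  0.09  1.67 -0.    1.39  2.48]
False [ 0.52265301 -0.22184055  0.03889734] [ 0.11128484 -0.51675095 -0.97906103] 0.0856271974259465 3.0833
[ 0.5221229  -0.22153156  0.03818929] [0.49570707 0.90772532 2.24993157] 0.017470285287995616 3.7
```

View pics/s1.png

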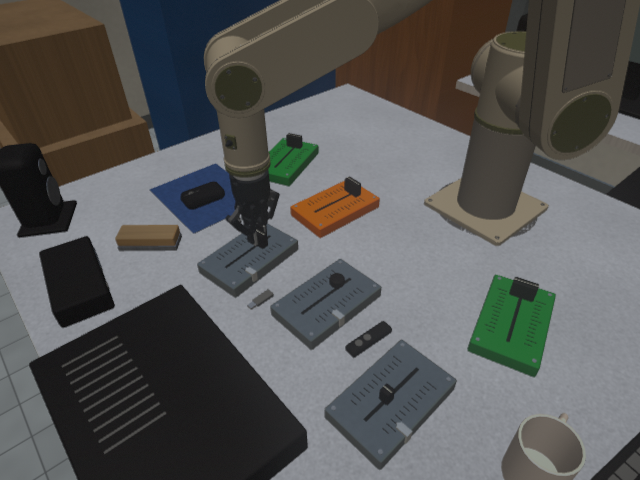

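The gripper (pixel ~(257,235)) is closed on the bar. The opening is 17.5 mm, which matches the 18 mm grip. Now I slide it 70 mm.

```bash
python3 - <<'E'
from workcell import arm
import numpy as np,cv2,pickle
a=np.array([.9848,.1735,0]);a/=np.linalg.norm(a)
p=np.array(arm.state()["tcp_pos"])
f=arm.move_straight(p+.070*a,rate=.06,until_force=30)
s=arm.state();print(f,(s["tcp_pos"]-p)@a,s["wrist_force"],s["opening"],s["time"])
if not f:
    arm.ungrasp(); q=np.array(arm.state()["tcp_pos"])
    arm.move_straight([q[0],q[1],.2],rate=.15)
    arm.goto([.36,-.5,.25],np.load("R.npy"))
d={n:arm.grab_frame(n) for n in("scene","top")};pickle.dump(d,open("f1.pkl","wb"))
for n in d:cv2.imwrite(f"pics/{n}2.png",d[n]["pixels"][:,:,::-1])
t=d["top"]["pixels"][135:255,325:425,::-1]; s=d["scene"]["pixels"][210:305,190:310,::-1]
A=cv2.resize(t,(400,480),interpolation=cv2.INTER_CUBIC); B=cv2.resize(s,(400,316),interpolation=cv2.INTER_CUBIC)
cv2.imwrite("pics/crop2.png",np.hstack([A,cv2.copyMakeBorder(B,0,164,0,0,cv2.BORDER_CONSTANT)]))
print(arm.state()["time"])
E
```

```text
False 0.07027023023671419 [1.39634923 1.36413778 2.78338327] 0.017300247156128518 5.0667
8.4583
```

View pics/crop2.png

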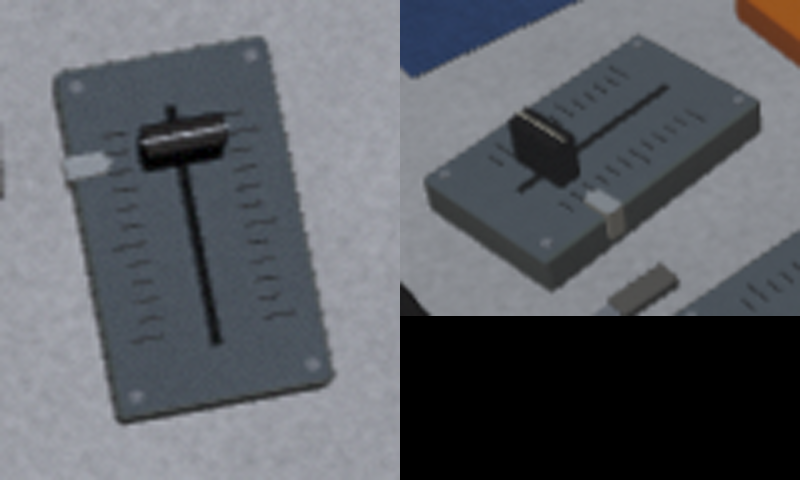

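View pics/top2.png

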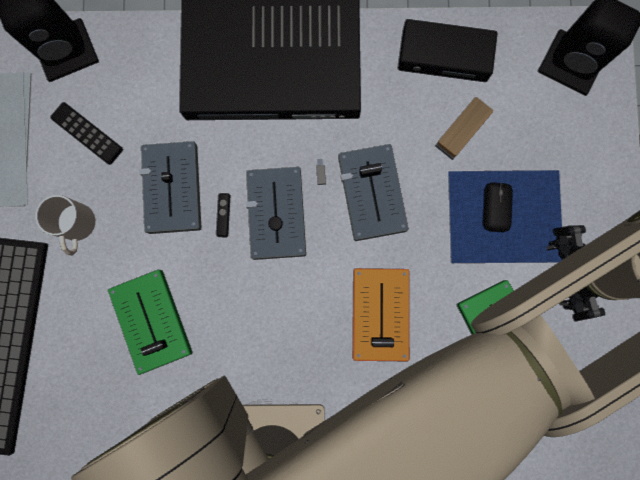

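```bash
python3 - <<'E'
import pickle,cv2,numpy as np
from h import *
d=pickle.load(open("f1.pkl","rb"));T,S=d["top"],d["scene"];d0=pickle.load(open("f0.pkl","rb"))
a=np.array([.9848,.1735]);n=np.array([-a[1],a[0]])
def linec(f,x0,x1,y0,y1,k):
    g=cv2.cvtColor(f["pixels"],cv2.COLOR_RGB2GRAY)[y0:y1,x0:x1].astype(float)
    ys,xs=np.nonzero(g>k);return xs.mean()+x0,ys.mean()+y0,len(xs)
u,v,c=linec(T,362,381,164,173,95);print("top line px",u,v,c)
bt=plane(T,u,v,.067)[:2];tt=plane(T,352.6,175.2,.034)[:2];r=bt-tt;print("top along",r@a,"across",r@n)
bs=plane(S,234.1,247.5,.067)[:2];ts=plane(S,246.4,268.5,.034)[:2];r=bs-ts;print("scene along",r@a,"across",r@n)
x,g=tri(T,(u,v),S,(234.1,247.5));y,_=tri(T,(352.6,175.2),S,(246.4,268.5));print(x,g,(x-y)[:2]@a)
for nm,(x0,x1,y0,y1) in dict(sq=(155,180,165,190),rd=(262,290,210,238)).items():
    print(nm,np.abs(T["pixels"][y0:y1,x0:x1].astype(int)-d0["top"]["pixels"][y0:y1,x0:x1]).mean())
E
```

```text
top line px 371.1363636363636 168.0 22
top along 0.0006452936658804295 across -0.03722547468843679
scene along -0.005368955209281575 across -0.03637608006756048
[ 0.5887717  -0.2088176   0.06751061] 0.005650520356672364 -0.0017968535636219396
sq 2.3706666666666667
rd 2.2087585034013606
```

All estimates are within 12 mm (+0.6, −5.4 and −1.8 mm), and the other two grips haven't changed. I'm handing the job in.

```bash
python3 - <<'E'
from workcell import arm
arm.close_job()
E
```

```text
the job is handed in; nothing more can be done
```

I gripped the wide bar on the grey control along its track, slid it 70 mm to its clip, let go, moved the arm clear and handed the job in. The last clock reading before that was 8.5 s, against the 29 s limit.

- **Grip against clip:** my last checks put the grip +0.6 mm (top view), −5.4 mm (scene view) and −1.8 mm (both views triangulated) from the clip tip along the track. The views differ by about 6 mm, but all three are within the 12 mm limit.
- **Other grips:** the square and round grips look unchanged in the before and after top images. I checked this by comparing pixels, not by measuring their positions.
- **Heights:** my first triangulated heights were 3–4 mm lower than the task text (64 mm against 67 mm for the grip, 30 mm against 34 mm for the clip tip). The grip read 67.5 mm in the final check.

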